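# Close the battery bay of the stroke counter

### The arm

A 6-joint arm with a two-finger parallel gripper is mounted at the origin on a cart in front of the work surface, level with it; the furniture and walls round the work are solid. World frame = base frame: x ahead of the robot, y to its left, z up, the work surface at z = 0. Lengths are in mm, angles in degrees, forces in N, time in s.
With the tool pointing down it reaches from about 350 to 850 mm from the base axis. Payload 8.1 kg.
Tool frame: the origin (TCP) lies between the finger pads; the fingertips stand 22 mm ahead of it and the grasp point (between the pads) lies 3 mm ahead of it; z points along the fingers, y is the line along which they close (so a half turn about z gives the same grasp; the last joint's range is limited). The gripper opens to 85 mm and grips with 20 to 120 N. Pads are 22 mm wide; open, the fingers measure 114 mm over their backs; the gripper's body (76 mm by 85 mm) begins 54 mm behind the grasp point. The pads swing forward as they close: fully open they stand 13 mm farther back than shut.
Start: joints at [58.19, 7.471, 85.268, -0, 87.261, -4.893], TCP at [271.605, 535.01, 219.492] pointing down, gripper open.
Joint ranges: [-169.43, 169.43], [-51.17, 129.36], [1.28, 143.12], [-76.62, 256.62], [0, 156.53], [-152.29, 152.29]. Speed limits (degrees/s): [136.94, 136.94, 159.86, 180, 180, 180].

### API

Orientations are given as [roll, pitch, yaw] about the fixed x, y, z axes, in that order (R = Rz(yaw) Ry(pitch) Rx(roll)).
In Python, from bench import r, vision gives the robot as it stands.
- The arm moves only by the tool step_arm, never from a script. Its argument "targets" is a list that holds one entry, the list of rows, each a list of 6 numbers: the shift along the world's x, y, z in mm, then the turn, a rotation vector about the world's x, y, z in rad. In form: [[[x, y, z, rx, ry, rz], ...]]. A call has 1 to 12 rows; each row is the pose to reach, as a shift and turn from the pose commanded when the call began; what a row does not reach only later rows make up. A row lasts 1/12 s, in which the tool goes at most 41.7 mm and 7.16 degrees, less where a joint would pass 70% of its speed; a pose out of reach is approached as far as the arm can. A call with a gripper value outside its range is refused whole. "fingers" is the gripper's target within -1 to 1 (shut at 1, half-way at 0, fully open at -1), set as the call begins (left out, the last holds). The fingers move at their own pace and stop on an object; "newtons" is the grip in N (left out, the last holds). Time passes only in rows, so rows that repeat a pose let the fingers close. It gives the time, the measured TCP pose, the force, the opening and the grip force at its end, in the units of the state.
- r.sense(): the state, without advancing time (a new reading comes with each control period).
- vision.snapshot(name): name is "scene" or "top"; returns a dict with "img" (400x640x3 uint8, blue, green, red), "mtx" (3x3 intrinsics, pixels), "eye" and "attitude" of the camera in the world. Camera axes: x right, y up, looking along -z (the intrinsics and any distortion apply to the point x, -y, -z); pixel columns grow to the right and rows downward; lengths in mm; the calibration is good to about 2 mm. A picture is of the moment at which its call begins. There is no depth.
- r.hand_in(): hands the job in; it is judged then, once.
The state is a dict: "time": time; "joint_pos": joint angles; "qd": joint speeds; "joint_efforts": joint torques, N m; "tool_pos": TCP position; "tcp_rot": TCP orientation; "ft_force": force on the tool from outside, world axes, zero at the start; "wrist_torque": the same for the moment, N m; "finger_gap": finger opening in mm; "grip_force": force on a finger pad.
Only numpy, scipy, OpenCV 4.12 (cv2) and the standard library are available. Lean on these libraries where they do the work, as an engineer would, in place of code of your own. Each camera call takes 0.05 s, during which the arm holds its last target. There are 200 camera calls.

### The job

The stroke counter lies on its face with its battery bay open: lift off the marker that was left across the bay and lay it down on the table. Then fit the bay's cover: hook its two tabs into the two windows under the lip with the cover tilted, let go so that its free edge rests on the spring catch, and swing it down by gently pressing on it until it lies fully home and the catch has snapped over its edge. Do not disturb the two dropper bottles, the flacon and the glass stopper standing about.

Things in the scene. Friction and masses are not known exactly. Their poses are not given: they have to be found in the camera images.
- counter: the stroke counter, a fixed grey case 160 (x) x 110 (y) mm with its battery bay on top; origin at the centre of its underside on the table, z up, x from the catch end towards the lip end. Position, side of the table and yaw vary. Side rims at y = +-38 to +-55 have their tops at z = 35; the lip end (x = 53 to 80) is 44 high
- bay (a point): a point on the counter at x = 0, y = 0, z = 30 (seat level, middle of the bay), axes as the counter's. The cover rests on ledges at this level along both sides (y = +-30 to +-38). In x the plate's place runs from a stop at x = -49 (5 mm high, spring catch in its middle) to the window wall at x = 53: 102 mm for the 100 mm plate; across, 76 mm for 70 mm
- windows (a point): foot of the window wall, midway between the two windows: counter x = 53, y = 0, z = 30; axes as the counter's. Each window is 20 wide, centred 20 mm to either side (y = +-20), open from seat level up to the underside of the lip 9 mm higher, and 12 deep towards +x. The lip's top is 14 mm above this point
- catch (a joint): steel spring catch of the counter, 24 wide, in the middle of the stop: 0 = sprung out, grows to 0.008 as it is pushed back towards the counter's -x. A cover edge laid on its ramp stays up there, 11 to 17 mm above the seat (cover tilted 0.11 to 0.19 rad); pressing the cover down with about 5 to 10 N pushes the catch back until it snaps over the edge
- catch_nose (a point): tip of the catch's nose, counter x = -43, y = 0, z = 37; axes as the counter's. From here the ramp rises towards -x to the catch's flat top, 10 mm higher and 6 to 31 mm further back. The nose's underside locks 1 to 2 mm above the top of the seated cover, which is at counter z = 35
- cover_grip (a point): the loose grey cover, 56 to 91 g: the point on its finger bar 26 mm above its underside, at x = 8, y = 0 in the cover's frame. Axes: x towards its tabs, z up (it starts flat on the table, right way up). Plate 100 (x) x 70 (y) x 5 thick. The bar stands across it: x = 2 to 14, 40 long in y, from z = 5 to z = 33. Free plate to press on lies between bar and free edge, x = -44 to 2
- cover_tabs (a point): the point midway between the tips of the cover's two tabs, at x = 60, z = 2 in the cover's frame. Each tab is 14 wide, centred at y = +-20, 4 thick (z = 0 to 4) and reaches 10 mm beyond the plate's edge (x = 50 to 60)
- cover_tail (a point): the middle of the cover's free edge, opposite the tabs, at x = -50, z = 2.5 in the cover's frame
- marker_mid (a point): the marker, white with a blue end, 134 mm long (its y), 17 x 19 mm across: this is its centre. It lies across the bay on the side rims of the counter, roughly along the counter's y, 20 g
- dropper_gap: amber dropper bottle, 34 mm across, 98 high, standing between the counter and the cover; origin at its underside
- dropper_front: amber dropper bottle, 34 mm across, 110 high, standing before the counter's catch end; origin at its underside
- flacon_back: filled glass flacon with a crystal stopper, 38 (x) x 71 (y) x 112 mm high, standing beyond the counter's lip end; origin at its underside
- stopper_side: clear glass stopper, 30 x 35 x 34 mm, standing upside down on the table between and beyond counter and cover; origin at its underside

How it is judged (in metres and radians):
On the way, in this order (a step that is already met when the one before it is completed fails the run):
1. the marker has been lifted off the counter and laid on the table (height (world z) of marker_mid between 0 and 0.025 m and contact force between the fingers and marker below 0.05 N), for 0.2 s.
2. the cover's tabs are hooked in the windows and the tilted cover, let go, rests with its free edge on the catch (x of cover_tabs in the frame of counter above 0.056 m and z of cover_tabs in the frame of counter below 0.038 m and y of cover_tabs in the frame of counter between -0.005 and 0.005 m and z of cover_tail in the frame of counter above 0.039 m and angle between cover's own z axis and vertical below 0.3 rad and contact force between the fingers and cover below 0.05 N), for 0.3 s.
At the end, for the whole second after the job is handed in: the cover lies at rest, level within 0.03 rad, with its tabs at least 5 mm inside the windows (on the tab-tip point: counter x above 58 mm, z below 36 mm), its free edge within 2 mm of the seat and the catch sprung out over it (joint below 3 mm); the marker lies on the table at rest (x of cover_tabs in the frame of counter above 0.058 m and z of cover_tabs in the frame of counter below 0.036 m and z of cover_tail in the frame of counter below 0.0345 m and angle between cover's own z axis and vertical below 0.03 rad and value of joint catch below 0.003 m and linear speed of cover below 0.01 m/s and height (world z) of marker_mid between 0 and 0.025 m and linear speed of marker below 0.02 m/s); the robot touches nothing.
It fails at once if the cover or the counter is pressed with more than 40 N (contact force between cover and counter above 40 N).
It fails at once if a dropper bottle, the flacon or the stopper is shifted by more than 15 mm or tipped (distance of any of dropper_gap, dropper_front, flacon_back, stopper_side from where it was at the start of the episode above 0.015 m or angle between any of dropper_gap, dropper_front, flacon_back's own z axis and vertical above 0.3 rad).
It also fails if it takes over 61 s, if anything falls off the work surface, if the arm or the gripper's body presses on something with over 40 N, if the wrist force passes 120 N, or if a joint passes its speed limit or range.

## Working session

There is one attempt and no reset: what is moved stays moved. The work goes in short steps, Python scripts to look and compute and a tool call to move; the robot and the scene stay as the last step left them, time stands still between calls to the robot, and variables do not carry over. Pictures are saved under pics/ and viewed, at most 10 in all, crops included, and the job is handed in when it is done.

Besides the shell and the picture viewer there is one more tool, called after "Call:" as name(argument=value, ...), one argument or row to a line, values as JSON. step_arm: Moves the arm, as the interface text tells. Its arguments: {"type":"object","properties":{"targets":{"type":"array"},"fingers":{"type":"number"},"newtons":{"type":"number"}},"required":["targets"]}

```bash
mkdir -p pics; ls
python3 - <<'E'
from bench import r, vision
import cv2
for n in ("scene","top"):
    s=vision.snapshot(n); cv2.imwrite(f"pics/{n}0.png",s["img"]); print(n,s["mtx"],s["eye"],s["attitude"],[k for k in s])
print(r.sense())
E
```

```text
pics
scene [[467.59253553   0.         317.47326483]
 [  0.         467.59253553 200.07361937]
 [  0.           0.           1.        ]] [ -61.90748526 -634.85157493  725.13351015] [ 49.15683818  -0.07817195 -51.9788629 ] ['img', 'mtx', 'eye', 'attitude']
top [[448.43904249   0.         326.08000823]
 [  0.         448.43904249 203.37709624]
 [  0.           0.           1.        ]] [ 386.87891091 -150.43273532  998.76490794] [  9.21595058   0.8112134  -89.46597224] ['img', 'mtx', 'eye', 'attitude']
{'time': 0.1, 'joint_pos': array([ 5.81886361e+01,  7.51272247e+00,  8.53241958e+01,  1.74468438e-03,
        8.72617225e+01, -4.89114903e+00]), 'qd': array([-0.05107752,  0.05337009, -0.08867576, -0.0363252 , -0.0109423 ,
       -0.03202404]), 'joint_efforts': array([ 1.06197993e-03, -5.70950568e+01, -5.01939690e+01, -2.21779960e-04,
        8.14622326e-03,  6.51077085e-05]), 'tool_pos': array([271.32358408, 534.55892091, 218.51803192]), 'tcp_rot': array([-1.79901867e+02, -1.01466019e-02,  1.53079692e+02]), 'ft_force': array([-0.03646683, -0.1199822 ,  0.18421221]), 'wrist_torque': array([-0.00135209, -0.04638455, -0.01572129]), 'grip_force': 0.0, 'finger_gap': 85.15028665424242}
```

View pics/scene0.png

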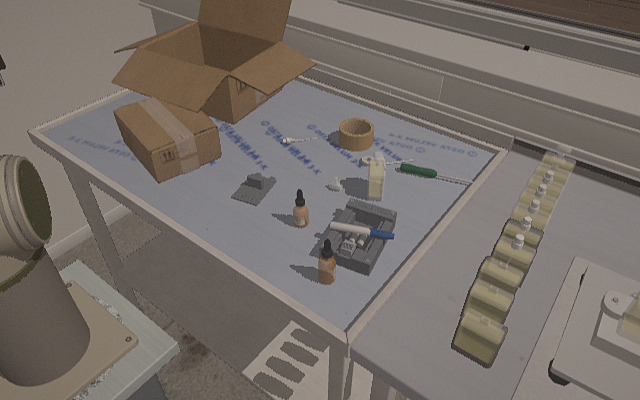

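View pics/top0.png

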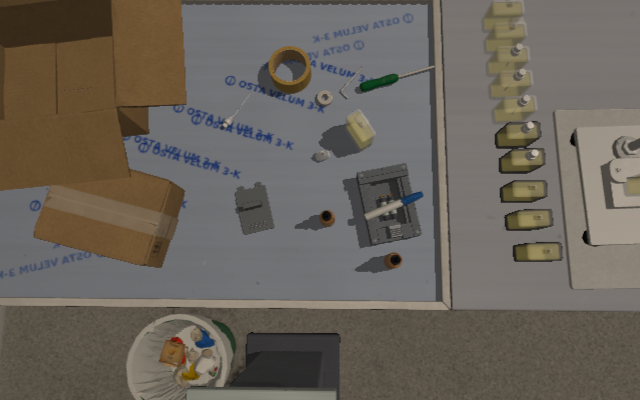

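The top view shows the counter at about (388,205), with the marker across it from (366,216) to (422,196). The cover is at (255,208), the droppers at (327,218) and (393,261), the flacon at (360,130) and the stopper at (322,156). I'll enlarge it for corners.

```bash
cat > h.py <<'E'
import numpy as np, cv2
from scipy.spatial.transform import Rotation as R
def cam(s):
    Rm=R.from_euler('xyz',s["attitude"],degrees=True).as_matrix()
    return np.array(s["mtx"]),np.array(s["eye"]),Rm
def ray(s,px):
    K,e,Rm=cam(s); px=np.atleast_2d(px).astype(float)
    d=np.c_[(px[:,0]-K[0,2])/K[0,0],-(px[:,1]-K[1,2])/K[1,1],-np.ones(len(px))]
    return e,d@Rm.T
def onz(s,px,z):
    e,d=ray(s,px); t=(z-e[2])/d[:,2]; return e+d*t[:,None]
def proj(s,P):
    K,e,Rm=cam(s); c=(np.atleast_2d(P)-e)@Rm
    return np.c_[K[0,0]*c[:,0]/-c[:,2]+K[0,2],K[1,1]*-c[:,1]/-c[:,2]+K[1,2]]
def crop(s,x0,y0,x1,y1,k,name):
    cv2.imwrite(name,cv2.resize(s["img"][y0:y1,x0:x1],None,fx=k,fy=k,interpolation=cv2.INTER_CUBIC))
E
python3 - <<'E'
from h import *
from bench import vision
t=vision.snapshot("top")
a=cv2.resize(t["img"][155:255,345:435],None,fx=5.5,fy=5.5,interpolation=cv2.INTER_CUBIC)
b=cv2.resize(t["img"][175:245,228:278],None,fx=5.5,fy=5.5,interpolation=cv2.INTER_CUBIC)
c=np.zeros((550,a.shape[1]+b.shape[1],3),np.uint8); c[:a.shape[0],:a.shape[1]]=a; c[:b.shape[0],a.shape[1]:]=b
c=cv2.convertScaleAbs(c,alpha=1.8); print(c.shape,a.shape,b.shape)
cv2.imwrite("pics/c1.png",c)
s=vision.snapshot("scene")
cv2.imwrite("pics/c2.png",cv2.convertScaleAbs(cv2.resize(s["img"][170:300,225:405],None,fx=4.4,fy=4.4,interpolation=cv2.INTER_CUBIC),alpha=1.8))
E
```

```text
(550, 770, 3) (550, 495, 3) (385, 275, 3)
```

View pics/c1.png

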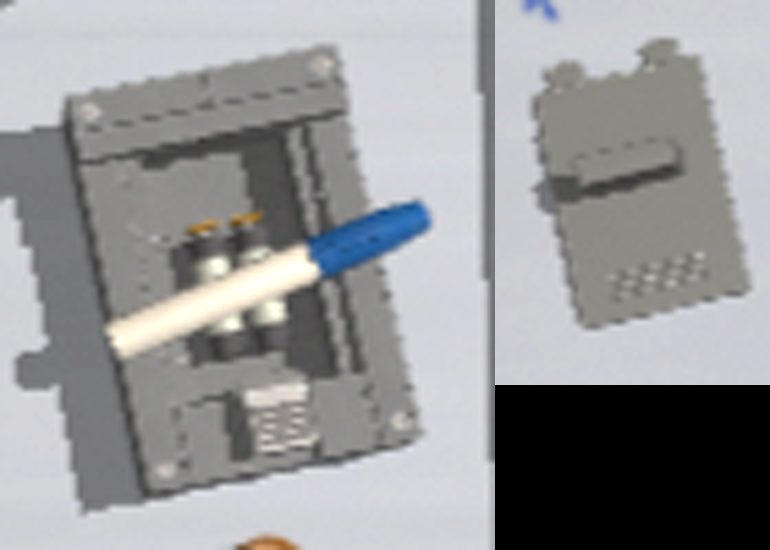

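View pics/c2.png

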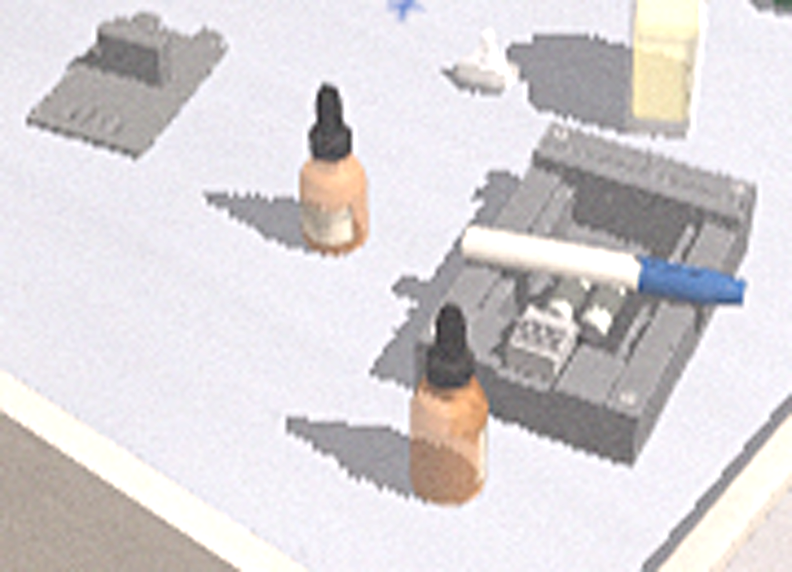

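The crop gives these c1 pixels. Counter lip corners are (68,98) and (335,45), and its catch-end corners are (148,495) and (423,432). The marker runs from (110,340) to (425,215). The cover corners are (535,95), (705,55), (750,292) and (585,327). In the scene view, everything is standing clear.

```bash
cat >> h.py <<'E'
def rigid(L,W):
    L=np.array(L,float)[:,:2];W=np.array(W)[:,:2];l=L.mean(0);w=W.mean(0)
    a=L-l;b=W-w; th=np.arctan2((a[:,0]*b[:,1]-a[:,1]*b[:,0]).sum(),(a*b).sum())
    c,s_=np.cos(th),np.sin(th);Rm=np.array([[c,-s_],[s_,c]]); t=w-Rm@l
    return t,np.degrees(th),np.linalg.norm(L@Rm.T+t-W,axis=1)
def place(t,th,P):
    P=np.atleast_2d(P).astype(float);c,s_=np.cos(np.radians(th)),np.sin(np.radians(th))
    return np.c_[P[:,:2]@np.array([[c,s_],[-s_,c]])+t,P[:,2]]
E
python3 - <<'E'
from h import *
from bench import vision
t=vision.snapshot("top"); s=vision.snapshot("scene")
f=lambda p,o:(np.array(p,float)+.5)/5.5-.5+o
C=f([[68,98],[335,45],[80,162],[350,112],[148,495],[423,432]],(345,155))
L=np.array([[80,55,44],[80,-55,44],[53,55,44],[53,-55,44],[-80,55,35],[-80,-55,35]])
W=np.array([onz(t,c,l[2])[0] for c,l in zip(C,L)]); ct=rigid(L,W); print("counter",ct)
K=f([[535-495,95],[705-495,55],[750-495,292],[585-495,327]],(228,175))
Lk=np.array([[50,35,5],[50,-35,5],[-50,-35,5],[-50,35,5]]); Wk=onz(t,K,5); kv=rigid(Lk,Wk); print("cover",kv)
m=onz(t,f([[110,340],[425,215]],(345,155)),44); print("marker",m,m.mean(0),np.linalg.norm(m[1]-m[0]))
for n,p,z in (("gap",[327,218],98),("front",[393,261],110),("stop",[322,156],15),("flac",[360,130],70)): print(n,onz(t,p,z))
# overlays
im=cv2.convertScaleAbs(s["img"],alpha=1.6); k=4.2;x0,y0=225,165
im=cv2.resize(im[y0:y0+135,x0:x0+185],None,fx=k,fy=k,interpolation=cv2.INTER_CUBIC)
def dots(P,col):
    for p in proj(s,P): cv2.circle(im,tuple(np.int32(((p-(x0,y0))+.5)*k-.5)),3,col,-1)
dots(place(ct[0],ct[1],L),(0,0,255)); dots(place(ct[0],ct[1],[[-80,-55,0],[80,-55,0],[-43,0,37],[53,0,30]]),(0,255,0))
dots(place(kv[0],kv[1],Lk),(0,0,255)); dots(place(kv[0],kv[1],[[2,20,33],[14,20,33],[2,-20,33],[14,-20,33],[60,20,2],[60,-20,2]]),(0,255,0)); dots(m,(255,0,0))
cv2.imwrite("pics/o1.png",im)
E
```

```text
counter (array([ 543.98145746, -271.12040464]), np.float64(11.904040506763119), array([1.38424093, 0.9631075 , 0.4765263 , 1.75307236, 0.32577119,
       2.8280843 ]))
cover (array([533.2233528 ,  25.50450052]), np.float64(13.264166043900573), array([1.12705238, 0.79156155, 0.92827841, 1.25822964]))
marker [[ 513.94281978 -218.32330634   44.        ]
 [ 564.32071116 -341.99996746   44.        ]] [ 539.13176547 -280.1616369    44.        ] 133.5434328050354
gap [[ 502.94289351 -138.45884869   98.        ]]
front [[ 417.312692   -268.94044673  110.        ]]
stop [[ 654.86026536 -124.77571242   15.        ]]
flac [[ 698.02730806 -207.42938367   70.        ]]
```

View pics/o1.png

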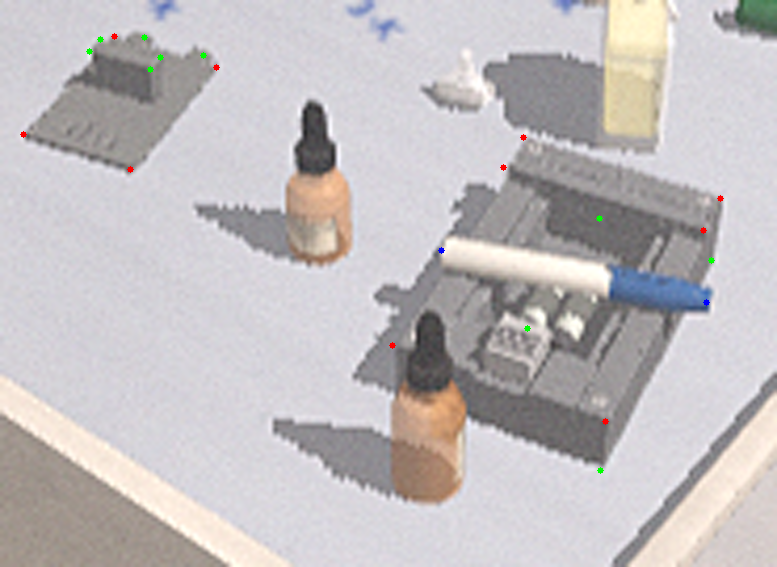

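Call:
step_arm(
  targets=[
    [[58,-285,50,0,0,-0.713],[58,-285,50,0,0,-0.713],[58,-285,50,0,0,-0.713],[58,-285,50,0,0,-0.713],[58,-285,50,0,0,-0.713],[58,-285,50,0,0,-0.713],[58,-285,50,0,0,-0.713],[58,-285,50,0,0,-0.713],[130,-480,10,0,0,-0.713],[130,-480,10,0,0,-0.713],[130,-480,10,0,0,-0.713],[130,-480,10,0,0,-0.713]],
  ],
  fingers=-0.3,
  newtons=30,
)

```text
time: 1.3
tool_pos: [386.6, 95.1, 238.0]
tcp_rot: [179.9, 0.0, 112.3]
ft_force: [1.4, 0.4, -0.3]
finger_gap: 55.0
grip_force: 0.0
```

Call:
step_arm(
  targets=[
    [[152.5,-376,-108,0,0,0],[152.5,-376,-108,0,0,0],[152.5,-376,-108,0,0,0],[152.5,-376,-108,0,0,0],[152.5,-376,-108,0,0,0],[152.5,-376,-108,0,0,0],[152.5,-376,-108,0,0,0],[152.5,-376,-108,0,0,0],[152.5,-376,-108,0,0,0],[152.5,-376,-108,0,0,0],[152.5,-376,-108,0,0,0],[152.5,-376,-108,0,0,0]],
  ],
)

```text
time: 2.3
tool_pos: [537.9, -280.9, 127.2]
tcp_rot: [-179.9, -0.2, 112.1]
ft_force: [-0.1, -0.2, -0.1]
finger_gap: 55.3
grip_force: 0.0
```

Call:
step_arm(
  targets=[
    [[0,0,0,0,0,0],[0,0,0,0,0,0],[0,0,0,0,0,0],[0,0,-30,0,0,0],[0,0,-55,0,0,0],[0,0,-66,0,0,0],[0,0,-72,0,0,0],[0,0,-74,0,0,0],[0,0,-74,0,0,0]],
  ],
  fingers=0.15,
)

```text
time: 3.05
tool_pos: [539.2, -279.4, 56.9]
tcp_rot: [180.0, 0.0, 112.3]
ft_force: [-0.7, 0.8, -0.3]
finger_gap: 36.5
grip_force: 0.0
```

Run:
```python
from h import *
from bench import vision
s=vision.snapshot("scene")
cv2.imwrite("pics/m1.png",cv2.convertScaleAbs(cv2.resize(s["img"][150:290,285:425],None,fx=4.2,fy=4.2,interpolation=cv2.INTER_CUBIC),alpha=1.7))
t=vision.snapshot("top"); print(onz(t,[[300,300],[400,303]],0))
```

```text
[[ 334.81869491  -79.85843755    0.        ]
 [ 330.62371435 -297.47240094    0.        ]]
```

View pics/m1.png

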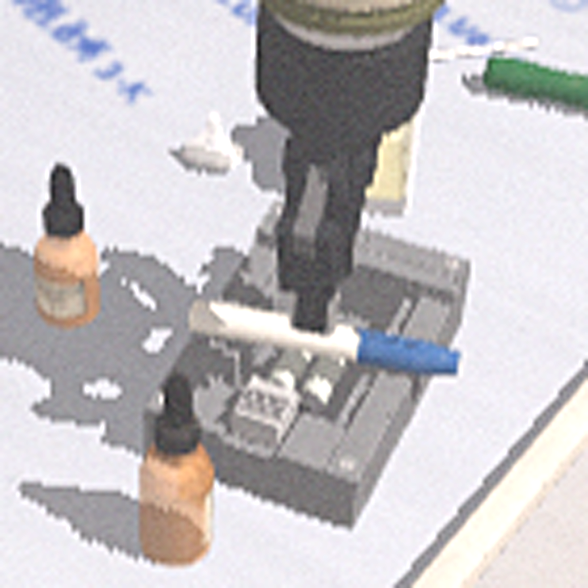

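The fingers straddle the marker near its middle, at about (313,315) in this crop, so I'll close and lift.

Call:
step_arm(
  targets=[
    [[0,0,0,0,0,0],[0,0,0,0,0,0],[0,0,0,0,0,0],[0,0,0,0,0,0],[0,0,0,0,0,0],[0,0,30,0,0,0],[0,0,65,0,0,0],[0,0,100,0,0,0],[0,0,110,0,0,0],[0,0,110,0,0,0]],
  ],
  fingers=1,
  newtons=30,
)

```text
time: 3.98
tool_pos: [541.3, -281.1, 171.3]
tcp_rot: [179.7, 0.4, 112.2]
ft_force: [0.1, -0.1, -0.4]
finger_gap: -0.1
grip_force: 0.0
```

The fingers shut empty, so I'll look again.

Run:
```python
from h import *
from bench import vision
s=vision.snapshot("scene");t=vision.snapshot("top")
a=cv2.resize(s["img"][150:290,285:425],None,fx=2.8,fy=2.8,interpolation=cv2.INTER_CUBIC)
b=cv2.resize(t["img"][140:280,300:440],None,fx=2.8,fy=2.8,interpolation=cv2.INTER_CUBIC)
cv2.imwrite("pics/m2.png",cv2.convertScaleAbs(np.hstack([a,b]),alpha=1.7))
```

```text
(no output)
```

View pics/m2.png

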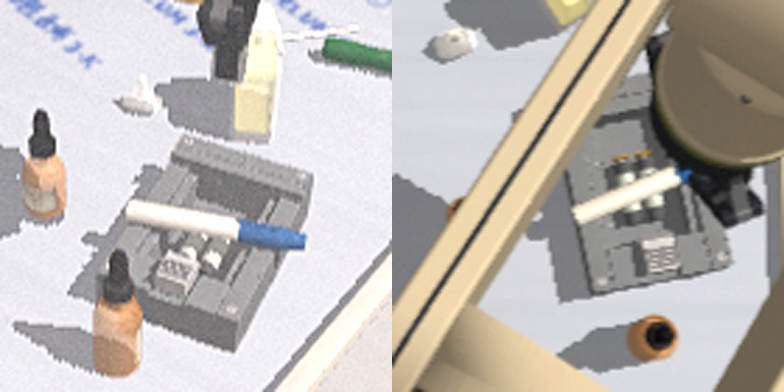

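The marker has not moved: its ends match the earlier crop. The lift probably began before the fingers had closed. I'll retry slightly lower and wait longer.

Call:
step_arm(
  targets=[
    [[0,0,0,0,0,0],[0,0,0,0,0,0],[0,0,0,0,0,0],[0,0,0,0,0,0],[0,0,-40,0,0,0],[0,0,-75,0,0,0],[0,0,-100,0,0,0],[0,0,-110,0,0,0],[0,0,-112,0,0,0],[0,0,-112,0,0,0],[0,0,-112,0,0,0]],
  ],
  fingers=0.15,
)

```text
time: 5.0
tool_pos: [540.1, -280.3, 56.1]
tcp_rot: [179.9, 0.1, 112.2]
ft_force: [-0.2, 0.4, -0.5]
finger_gap: 36.3
grip_force: 0.0
```

Call:
step_arm(
  targets=[
    [[0,0,0,0,0,0],[0,0,0,0,0,0],[0,0,0,0,0,0],[0,0,0,0,0,0],[0,0,0,0,0,0],[0,0,0,0,0,0],[0,0,0,0,0,0]],
  ],
  fingers=1,
  newtons=30,
)

```text
time: 5.58
tool_pos: [538.8, -279.5, 54.0]
tcp_rot: [180.0, -0.0, 112.2]
ft_force: [0.4, 0.4, -0.6]
finger_gap: -0.1
grip_force: 0.0
```

Run:
```python
from h import *
from bench import vision,r
s=vision.snapshot("scene");t=vision.snapshot("top"); p=r.sense()["tool_pos"]; print(p)
out=[]
for v,x0,y0 in((s,300,165),(t,335,155)):
    b=cv2.convertScaleAbs(cv2.resize(v["img"][y0:y0+100,x0:x0+100],None,fx=4,fy=4,interpolation=cv2.INTER_CUBIC),alpha=1.7)
    for q,c in((proj(v,p),(0,0,255)),(proj(v,p-[0,0,22]),(0,255,0)),(proj(v,[[513.9,-218.3,44],[564.3,-342,44]]),(255,0,255))):
        for u in q: cv2.circle(b,tuple(np.int32((u-(x0,y0)+.5)*4)),3,c,-1)
    out.append(b)
cv2.imwrite("pics/m3.png",np.hstack(out))
```

```text
[ 538.69140791 -279.46884093   53.90063079]
```

View pics/m3.png

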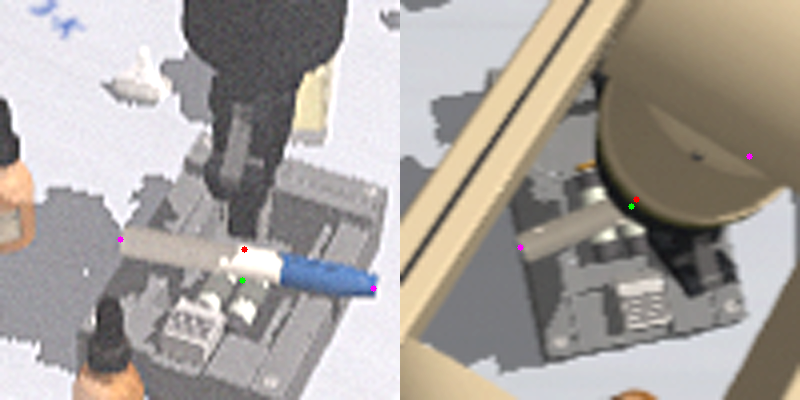

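Run:
```python
from h import *
from bench import vision
s=vision.snapshot("scene")
print(proj(s,[[522.6,-286.8,z] for z in (30,40,50,60,70)]))
print(proj(s,[[539,-280,z] for z in (30,40,50,60,70)]))
print(proj(s,[[555,-273,z] for z in (30,40,50,60,70)]))
h=cv2.cvtColor(s["img"],cv2.COLOR_BGR2HSV)
sub=s["img"][214:236,352:372].astype(int); print(sub.sum(2))
```

```text
[[358.5982543  241.06439748]
 [358.88545686 237.65418873]
 [359.17660482 234.19713264]
 [359.47178006 230.69225717]
 [359.77106672 227.13856325]]
[[360.32205546 235.17569299]
 [360.61703391 231.77128795]
 [360.91601023 228.32074267]
 [361.21906625 224.82311274]
 [361.52628605 221.27742781]]
[[361.81676034 229.50417651]
 [362.11783293 226.10636288]
 [362.42293257 222.66310118]
 [362.73214061 219.17347344]
 [363.04554058 215.63653676]]
[[315 190 160 126 157 150 140 129 127 136 135 143 148 153 151 300 208 215
  219 203]
 [310 283 232 206 222 165 130 140 147 157 154 135 136 154 214 308 187 214
  203 213]
 [308 276 281 242 297 155 125 159 136 148 152 143 152 165 294 306 197 228
  214 217]
 [299 245 288 208 287 156 150 144 148 147 143 137 165 257 325 313 193 208
  212 210]
 [296 279 269 208 285 153 145 133 129 134 126 140 169 298 313 247 203 224
  203 201]
 [259 278 278 194 289 137 138 143 138 152 137 138 209 299 293 232 190 215
  201 207]
 [261 279 280 261 274 109 127 148 178 147 136 138 216 303 258 239 196 214
  218 210]
 [259 273 292 296 286 133 139 131 143 146 137 136 223 297 292 227 2
[... 508 characters left out ...]
 357 311
  302 299]
 [327 323 330 333 314 318 304 405 520 501 503 512 508 497 509 471 464 283
  238 258]
 [330 333 323 416 415 316 411 515 496 497 500 503 508 503 506 506 518 405
  275 247]
 [324 326 325 477 470 378 472 479 482 488 484 488 498 494 499 506 512 540
  381 238]
 [334 328 331 406 421 432 427 431 448 459 458 462 468 487 481 493 503 520
  358 226]
 [280 312 356 344 353 352 362 378 393 402 415 428 431 448 453 465 477 493
  269 248]
 [220 284 304 288 291 386 341 348 346 355 366 372 375 401 407 418 442 437
  250 230]
 [264 271 267 289 266 407 439 296 263 305 307 302 344 345 332 360 377 411
  202 194]
 [272 280 266 283 286 263 407 207 177 269 278 276 311 327 410 259 278 321
  151 193]]
```

The picture puts the fingertips just above the marker, at about z 62, which is higher than the tool data suggests. I'll open and go down carefully while watching the force.

Call:
step_arm(
  targets=[
    [[0,0,0,0,0,0],[0,0,0,0,0,0],[0,0,0,0,0,0],[0,0,0,0,0,0],[0,0,0,0,0,0],[0,0,-3,0,0,0],[0,0,-6,0,0,0],[0,0,-9,0,0,0],[0,0,-12,0,0,0],[0,0,-12,0,0,0]],
  ],
  fingers=0.15,
)

```text
time: 6.57
tool_pos: [538.2, -279.1, 40.8]
tcp_rot: [-179.9, -0.1, 112.2]
ft_force: [-0.7, -0.1, 0.8]
finger_gap: 36.5
grip_force: 0.0
```

Run:
```python
from h import *
from bench import vision,r
s=vision.snapshot("scene"); S=r.sense(); p=S["tool_pos"]; print(p,S["ft_force"],S["finger_gap"])
x0,y0=325,180
b=cv2.convertScaleAbs(cv2.resize(s["img"][y0:y0+70,x0:x0+80],None,fx=8,fy=8,interpolation=cv2.INTER_CUBIC),alpha=1.7)
d=np.array([.926,.378,0])
for q,c in((p-[0,0,22]-18*d,(0,0,255)),(p-18*d,(0,255,0)),(p,(255,0,255))):
    cv2.circle(b,tuple(np.int32((proj(s,q)[0]-(x0,y0)+.5)*8)),3,c,-1)
cv2.imwrite("pics/m4.png",b)
```

```text
[ 538.3083893  -279.22972211   41.22668927] [-0.08678049 -0.56968688  0.88189345] 36.545294176475835
```

View pics/m4.png

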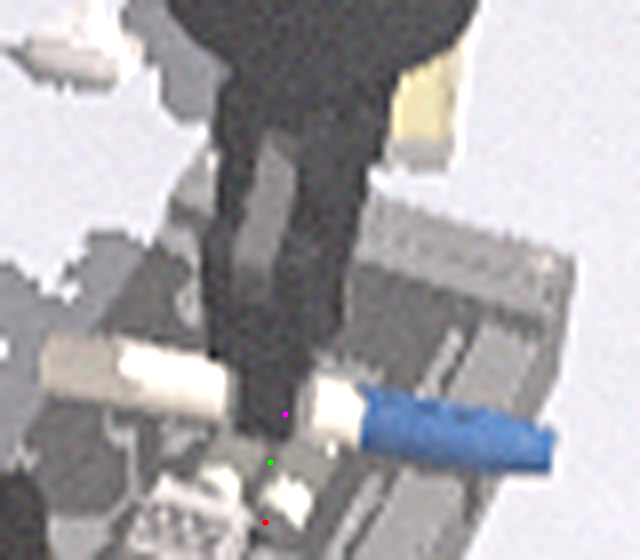

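In the crop the near finger hides the marker, with its tip at (268,437). That is about 8 mm above the TCP height and there is no contact. I'll go lower and close.

Call:
step_arm(
  targets=[
    [[0,0,-3,0,0,0],[0,0,-6,0,0,0],[0,0,-6,0,0,0],[0,0,-6,0,0,0]],
  ],
)

```text
time: 6.95
tool_pos: [538.6, -279.4, 35.6]
tcp_rot: [-180.0, -0.0, 112.2]
ft_force: [0.4, 0.6, 0.4]
finger_gap: 36.2
grip_force: 0.0
```

Call:
step_arm(
  targets=[
    [[0,0,0,0,0,0],[0,0,0,0,0,0],[0,0,0,0,0,0],[0,0,0,0,0,0],[0,0,0,0,0,0],[0,0,0,0,0,0],[0,0,0,0,0,0]],
  ],
  fingers=1,
  newtons=30,
)

```text
time: 7.53
tool_pos: [539.0, -279.7, 36.3]
tcp_rot: [180.0, 0.0, 112.2]
ft_force: [0.4, -1.0, 1.7]
finger_gap: 15.6
grip_force: 29.5
```

It is gripped now (gap 15.6 mm). The reported TCP z therefore reads about 30 mm low relative to the real tips, and I'll allow for that from here on.

Call:
step_arm(
  targets=[
    [[0,0,20,0,0,0],[0,0,55,0,0,0],[0,0,90,0,0,0],[0,0,120,0,0,0],[-17,31,120,0,0,0],[-34,63,120,0,0,0],[-51,94,120,0,0,0],[-68,126,120,0,0,0],[-85,157,120,0,0,0],[-102,189,120,0,0,0],[-119,220,120,0,0,0],[-119,220,120,0,0,0]],
  ],
)

```text
time: 8.53
tool_pos: [416.9, -55.2, 155.2]
tcp_rot: [-179.9, -0.2, 112.4]
ft_force: [0.1, -0.3, 0.3]
finger_gap: 15.7
grip_force: 29.3
```

Run:
```python
from h import *
from bench import vision,r
s=vision.snapshot("scene"); t=vision.snapshot("top"); S=r.sense(); p=S["tool_pos"]; print(p,S["ft_force"],S["finger_gap"],S["grip_force"])
out=[]
for v in(s,t):
    q=proj(v,p)[0]; x0,y0=np.int32(np.clip(q-50,0,[540,300]))
    b=cv2.convertScaleAbs(cv2.resize(v["img"][y0:y0+100,x0:x0+100],None,fx=4,fy=4,interpolation=cv2.INTER_CUBIC),alpha=1.7)
    cv2.circle(b,tuple(np.int32((q-(x0,y0)+.5)*4)),3,(0,0,255),-1); cv2.circle(b,tuple(np.int32((proj(v,p+[0,0,30])[0]-(x0,y0)+.5)*4)),3,(0,255,0),-1); print(x0,y0)
    out.append(b)
cv2.imwrite("pics/m5.png",np.hstack(out))
```

```text
[419.48828815 -58.62252774 156.03799125] [-0.6133148  -0.87953238  0.59655332] 15.210175610040041 29.344819486141205
187 124
233 208
```

View pics/m5.png

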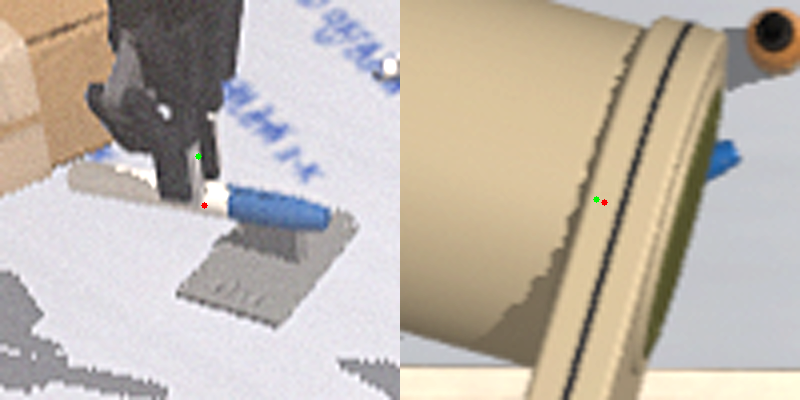

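The marker is held level at about (200,190) in the scene crop and clear of the cover. Resting on the table corresponds to TCP z of about 1.

Call:
step_arm(
  targets=[
    [[0,0,-35,0,0,0],[0,0,-75,0,0,0],[0,0,-110,0,0,0],[0,0,-135,0,0,0],[0,0,-145,0,0,0],[0,0,-150,0,0,0],[0,0,-153,0,0,0],[0,0,-154,0,0,0],[0,0,-154,0,0,0]],
  ],
)

```text
time: 9.38
tool_pos: [421.3, -60.1, 3.5]
tcp_rot: [179.9, 0.1, 112.2]
ft_force: [-0.6, 0.1, -0.6]
finger_gap: 15.4
grip_force: 29.4
```

Call:
step_arm(
  targets=[
    [[0,0,-1,0,0,0],[0,0,-1,0,0,0],[0,0,-1,0,0,0],[0,0,-1,0,0,0],[0,0,-1,0,0,0],[0,0,-1,0,0,0]],
  ],
  fingers=0.2,
)

```text
time: 9.88
tool_pos: [419.8, -59.5, 1.1]
tcp_rot: [180.0, 0.0, 112.2]
ft_force: [0.0, -0.5, -0.6]
finger_gap: 34.3
grip_force: 0.0
```

Call:
step_arm(
  targets=[
    [[0,0,15,0,0,0],[0,0,50,0,0,0],[0,0,85,0,0,0],[0,0,110,0,0,0],[0,0,110,0,0,0],[0,0,110,0,0,0]],
  ],
)

```text
time: 10.38
tool_pos: [421.4, -60.0, 113.0]
tcp_rot: [179.8, 0.2, 112.2]
ft_force: [-0.8, -0.8, -0.8]
finger_gap: 33.9
grip_force: 0.0
```

Call:
step_arm(
  targets=[
    [[30,22,0,0,0,-0.155],[61,44,0,0,0,-0.155],[91,66,0,0,0,-0.155],[121,87,0,0,0,-0.155],[121,87,-30,0,0,-0.155],[121,87,-60,0,0,-0.155],[121,87,-85,0,0,-0.155],[121,87,-95,0,0,-0.155],[121,87,-99,0,0,-0.155],[121,87,-100,0,0,-0.155],[121,87,-100,0,0,-0.155],[121,87,-100,0,0,-0.155]],
  ],
)

```text
time: 11.38
tool_pos: [542.2, 27.3, 12.8]
tcp_rot: [179.8, 0.0, 103.3]
ft_force: [-0.5, 1.5, 0.7]
finger_gap: 34.2
grip_force: 0.0
```

Run:
```python
from h import *
from bench import vision,r
s=vision.snapshot("scene"); S=r.sense(); print(S["tool_pos"],S["ft_force"])
h=cv2.cvtColor(s["img"],cv2.COLOR_BGR2HSV)
m=cv2.inRange(h,(100,140,60),(125,255,255)); n,l,st,c=cv2.connectedComponentsWithStats(m)
for i in range(1,n):
    if st[i,4]>40: print(st[i],c[i],onz(s,c[i],9))
print(proj(s,[[445,-122,9],[395,2,9]]))
```

```text
[542.29702527  27.28191148  12.88042586] [-0.37984169 -0.56340393  0.16040198]
[[274.49935914 234.31425319]
 [217.73117014 222.4289289 ]]
```

Call:
step_arm(
  targets=[
    [[0,0,-3,0,0,0],[0,0,-6,0,0,0],[0,0,-8,0,0,0],[0,0,-8,0,0,0]],
  ],
)

```text
time: 11.77
tool_pos: [540.4, 27.5, 2.6]
tcp_rot: [-180.0, -0.0, 103.3]
ft_force: [0.5, 0.8, -0.6]
finger_gap: 34.1
grip_force: 0.0
```

Call:
step_arm(
  targets=[
    [[0,0,-2,0,0,0],[0,0,-4,0,0,0],[0,0,-4,0,0,0]],
  ],
)

```text
time: 12.02
tool_pos: [540.4, 27.5, -1.5]
tcp_rot: [-180.0, -0.0, 103.4]
ft_force: [0.6, 0.2, 0.1]
finger_gap: 34.2
grip_force: 0.0
```

Run:
```python
from h import *
from bench import vision,r
s=vision.snapshot("scene"); S=r.sense(); print(S["tool_pos"],S["ft_force"])
im=s["img"].astype(int); m=((im[...,0]-im[...,2])>45).astype(np.uint8); n,l,st,c=cv2.connectedComponentsWithStats(m)
for i in range(1,n):
    if st[i,4]>15: print(st[i],c[i],onz(s,c[i],9)[0].round())
```

```text
[540.4782009   27.508838    -1.38734506] [ 0.08444854  0.55764586 -0.09849496]
[255 227  22   8  82] [265.84146341 230.97560976] [ 441. -100.    9.]
```

Call:
step_arm(
  targets=[
    [[0,0,-2,0,0,0],[0,0,-3,0,0,0],[0,0,-3,0,0,0]],
  ],
)

```text
time: 12.32
tool_pos: [540.6, 27.5, -4.3]
tcp_rot: [-180.0, -0.0, 103.3]
ft_force: [-0.3, 0.3, -0.6]
finger_gap: 34.2
grip_force: 0.0
```

Call:
step_arm(
  targets=[
    [[0,0,-2,0,0,0],[0,0,-3,0,0,0],[0,0,-3,0,0,0]],
  ],
)

```text
time: 12.57
tool_pos: [540.5, 27.5, -7.3]
tcp_rot: [-180.0, -0.0, 103.4]
ft_force: [0.4, 0.2, -0.4]
finger_gap: 34.6
grip_force: 0.0
```

Call:
step_arm(
  targets=[
    [[0,0,-2,0,0,0],[0,0,-3,0,0,0],[0,0,-3,0,0,0]],
  ],
)

```text
time: 12.82
tool_pos: [540.9, 27.5, -7.7]
tcp_rot: [-180.0, -0.0, 103.4]
ft_force: [-13.3, -0.3, 25.4]
finger_gap: 33.9
grip_force: 12.9
```

The fingertips touch the plate at TCP z of about -7.5. I'll back off and grip the bar.

Call:
step_arm(
  targets=[
    [[0,0,6,0,0,0],[0,0,10,0,0,0],[0,0,10,0,0,0],[0,0,10,0,0,0]],
  ],
)

```text
time: 13.15
tool_pos: [541.1, 27.5, 0.2]
tcp_rot: [180.0, 0.0, 103.3]
ft_force: [-0.7, 0.3, 0.4]
finger_gap: 34.2
grip_force: 0.0
```

Call:
step_arm(
  targets=[
    [[0,0,0,0,0,0],[0,0,0,0,0,0],[0,0,0,0,0,0],[0,0,0,0,0,0],[0,0,0,0,0,0],[0,0,0,0,0,0],[0,0,0,0,0,0]],
  ],
  fingers=1,
  newtons=40,
)

```text
time: 13.73
tool_pos: [540.5, 27.5, -0.3]
tcp_rot: [-180.0, -0.0, 103.3]
ft_force: [1.0, 0.1, -1.1]
finger_gap: 11.1
grip_force: 39.3
```

The bar is gripped. While the arm holds still, I'll refine the counter and cover centrelines from the first top picture.

Run:
```python
from h import *
from bench import vision
t=vision.snapshot("top"); im=cv2.imread("pics/top0.png"); g=cv2.cvtColor(im,cv2.COLOR_BGR2GRAY).astype(np.float32)
f=lambda p,o:(np.array(p,float)+.5)/5.5-.5+o
W=[]
for p,z in(((90,112),44),((322,65),44),((165,470),35),((402,422),35)):
    q=f(p,(345,155)); x,y=np.int32(q.round()); a=g[y-2:y+3,x-2:x+3]; w=np.clip(a-np.median(a)-3,0,None); Y,X=np.mgrid[y-2:y+3,x-2:x+3]
    c=[(X*w).sum()/w.sum(),(Y*w).sum()/w.sum()]; W.append(onz(t,c,z)[0]); print(q.round(1),np.round(c,1),W[-1].round(1))
W=np.array(W)[:,:2]; a=(W[0]+W[1])/2; b=(W[2]+W[3])/2; d=a-b; print("axis mids",a,b,"yaw",np.degrees(np.arctan2(d[1],d[0])),np.linalg.norm(d),np.linalg.norm(W[0]-W[1]),np.linalg.norm(W[2]-W[3]))
d/=np.linalg.norm(d); n=np.array([-d[1],d[0]]); print("y of old centre rel. axis",n@(np.array([543.98,-271.12])-b), "x of screws",d@(a-[543.98,-271.12]),d@(b-[543.98,-271.12]))
# profiles across
def prof(o,th,x,ys,z): 
    P=place(o,th,[[x,y,z] for y in ys]); q=proj(t,P).astype(np.float32); return cv2.remap(g,q[:,0].reshape(1,-1),q[:,1].reshape(1,-1),cv2.INTER_LINEAR)[0].round().astype(int)
ys=np.arange(-44,46,2); print(ys)
for x in(-40,-25,30,42): print(x,prof([533.2,25.5],13.26,x,ys,5))
print("tabs",prof([533.2,25.5],13.26,56,ys,4))
print("tabs",prof([533.2,25.5],13.26,58,ys,4))
ys=np.arange(-64,66,2)
for x in(67,60): print(x,prof([543.98,-271.12],11.9,x,ys,44))
```

```text
[361. 175.] [361.  174.8] [ 605.2 -211.    44. ]
[403.1 166.4] [403.5 166.4] [ 624.7 -303.5   44. ]
[374.6 240. ] [374.7 240.1] [ 464.1 -240.4   35. ]
[417.7 231.3] [417.3 231.2] [ 483.8 -332.1   35. ]
axis mids [ 614.93384466 -257.24485466] [ 473.95644962 -286.22577973] yaw 11.616542930439822 143.9253970996171 94.4839790779757 93.76887435319682
y of old centre rel. axis 0.6963761198639293 x of screws 72.29441742638747 -71.6309796732296
[-44 -42 -40 -38 -36 -34 -32 -30 -28 -26 -24 -22 -20 -18 -16 -14 -12 -10
  -8  -6  -4  -2   0   2   4   6   8  10  12  14  16  18  20  22  24  26
  28  30  32  34  36  38  40  42  44]
-40 [114 114 114 114 110  93  81  78  78  78  78  78  77  69  75  82  82  76
  71  77  91  85  70  70  79  81  76  69  70  80  83  73  70  74  78  77
  77  77  77  73  76  96 112 115 114]
-25 [113 113 113 113 108  97  84  79  78  78  78  78  78  78  78  77  77  77
  77  77  77  77  78  78  78  77  77  78  78  77  77  78  76  77  77  77
  77  77  78  80  73  93 109 114 114]
30 [114 115 114 114 107  91  78  76  77  76  76  76  77  77  77  77  76  77
  76  76  76  77  76  7
[... 488 characters left out ...]
6 116 117 117 114 103  84  78  76  76  76  76  78  79
  98 113 116 116 115 115 115 116 115 115 114 107  91  81  79  76  77  85
  88  87 100 113 114 114 113 113 113]
67 [118 118 118 118 111  93  76  77  82  80  76  73  73  77  78  77  75  72
  75  79  77  75  72  72  76  78  77  75  73  76  79  70  66  68  72  75
  78  78  77  71  73  76  78  77  73  71  75  78  77  76  71  73  77  79
  78  75  73  77  79  61  39  45  58  65  66]
60 [118 118 117 118 110  92  80  77  77  77  78  78  78  78  78  79  78  78
  79  79  79  79  78  78  78  78  78  78  78  78  78  78  78  78  78  77
  77  78  79  79  79  78  79  78  78  78  77  76  76  77  77  78  78  78
  77  78  78  78  74  60  44  45  60  66  67]
```

Call:
step_arm(
  targets=[
    [[0,0,15,0,0,0],[0,0,50,0,0,0],[0,0,85,-0.0217,0.0977,-0.014],[0,0,120,-0.0434,0.195,-0.028],[0,0,120,-0.0434,0.195,-0.028],[0,0,120,-0.0434,0.195,-0.028],[0,0,120,-0.0434,0.195,-0.028],[0,0,120,-0.0434,0.195,-0.028]],
  ],
)

```text
time: 14.45
tool_pos: [539.4, 27.5, 118.1]
tcp_rot: [-168.4, -0.0, 101.7]
ft_force: [-0.6, -0.1, 0.1]
finger_gap: 11.6
grip_force: 39.4
```

```bash
cat >> h.py <<'E'
def cover_pts(p,rot,P,lever):
    """world points of cover-frame P; tool yaw = cover yaw+90, flipped; lever = how far the true pivot stands above reported TCP, along world z"""
    Rt=R.from_euler('xyz',rot,degrees=True).as_matrix()
    X=Rt[:,1]*1.0; Z=-Rt[:,2]; 
    Y=np.cross(Z,X); M=np.c_[X,Y,Z]
    return (np.atleast_2d(P)-[8,-.4,-.3+lever])@M.T+np.array(p)+[0,0,lever]
E
python3 - <<'E'
from h import *
from bench import vision,r
s=vision.snapshot("scene"); S=r.sense(); p,rt=S["tool_pos"],S["tcp_rot"]; print(p,rt,S["ft_force"],S["finger_gap"])
g=cv2.cvtColor(s["img"],cv2.COLOR_BGR2GRAY).astype(np.float32)
samp=lambda P:(lambda q:cv2.remap(g,q[:,0].reshape(1,-1),q[:,1].reshape(1,-1),cv2.INTER_LINEAR)[0].round().astype(int))(proj(s,P).astype(np.float32))
xs=np.arange(-66,-30,2)
for lev in(0,30):
    print("lever",lev,cover_pts(p,rt,[[0,0,0],[60,0,2],[-50,0,2.5]],lev).round(1).tolist())
    for y in(-25,0,20): print(y,list(zip(xs.tolist(),samp(cover_pts(p,rt,[[x,y,5] for x in xs],lev)).tolist())))
    ys=np.arange(-50,-22,2); print("side",list(zip(ys.tolist(),samp(cover_pts(p,rt,[[-25,y,5] for y in ys],lev)).tolist())))
E
```

```text
[539.12589022  27.45502466 118.03136671] [-1.68403553e+02 -4.50812727e-02  1.01740238e+02] [-0.08457316  0.71005277 -1.36934192] 11.440024168157047
lever 0 [[531.4, 26.3, 119.9], [589.4, 38.3, 109.8], [484.0, 16.4, 132.4]]
-25 [(-66, 133), (-64, 135), (-62, 133), (-60, 119), (-58, 97), (-56, 73), (-54, 72), (-52, 79), (-50, 85), (-48, 90), (-46, 93), (-44, 93), (-42, 93), (-40, 94), (-38, 95), (-36, 95), (-34, 94), (-32, 95)]
0 [(-66, 134), (-64, 136), (-62, 130), (-60, 114), (-58, 106), (-56, 92), (-54, 76), (-52, 76), (-50, 82), (-48, 87), (-46, 90), (-44, 92), (-42, 92), (-40, 97), (-38, 95), (-36, 92), (-34, 92), (-32, 92)]
20 [(-66, 135), (-64, 137), (-62, 128), (-60, 117), (-58, 106), (-56, 88), (-54, 77), (-52, 80), (-50, 90), (-48, 91), (-46, 94), (-44, 95), (-42, 93), (-40, 85), (-38, 82), (-36, 90), (-34, 94), (-32, 93)]
side [(-50, 130), (-48, 126), (-46, 123), (-44, 119), (-42, 104), (-40, 89), (-38, 86), (-36, 85), (-34, 94), (-32, 96), (-30, 93), (-28, 93), (-26, 94), (-24, 93)]
lever 30 [[525.5, 25.1, 120.5], [583.5, 37.1, 110.4], [478.1, 15.2, 133.0]]
-25 [(-66, 132), (-64, 133), (-62, 132), (-60, 132), (-58, 133), (-56, 133), (-54, 127), (-52, 108), (-50, 85), (-48, 71), (-46, 75), (-44, 81), (-42, 88), (-40, 93), (-38, 94), (-36, 93), (-34, 93), (-32, 95)]
0 [(-66, 131), (-64, 132), (-62, 132), (-60, 133), (-58, 135), (-56, 132), (-54, 125), (-52, 116), (-50, 103), (-48, 76), (-46, 71), (-44, 78), (-42, 85), (-40, 89), (-38, 92), (-36, 92), (-34, 94), (-32, 95)]
20 [(-66, 100), (-64, 125), (-62, 136), (-60, 135), (-58, 136), (-56, 136), (-54, 125), (-52, 115), (-50, 95), (-48, 80), (-46, 78), (-44, 87), (-42, 88), (-40, 91), (-38, 95), (-36, 94), (-34, 88), (-32, 83)]
side [(-50, 133), (-48, 134), (-46, 128), (-44, 114), (-42, 94), (-40, 80), (-38, 76), (-36, 88), (-34, 96), (-32, 95), (-30, 94), (-28, 94), (-26, 95), (-24, 95)]
```

The tail edge is where the model puts it if the reported TCP is the true pivot, to within 1 mm. I'll carry the cover over the bottle to above the bay.

Call:
step_arm(
  targets=[
    [[0,0,20,0,0,0],[1,-35,20,0,0,0],[1,-75,20,0,0,0],[1,-115,20,0,0,0],[2,-155,20,0,0,0],[2,-195,20,0,0,0],[3,-235,20,0,0,0],[3,-270,20,0,0,0],[3,-290,20,0,0,0],[3,-300,20,0,0,0],[3,-300,-10,0,0,0],[3,-300,-40,0,0,0]],
  ],
)

```text
time: 15.5
tool_pos: [544.9, -273.4, 80.9]
tcp_rot: [-168.8, 0.1, 101.7]
ft_force: [0.1, 1.1, -1.3]
finger_gap: 11.1
grip_force: 39.3
```

Call:
step_arm(
  targets=[
    [[0,0,0,0,0,0],[0,0,0,0,0,0],[0,0,0,0,0,0]],
  ],
)

```text
time: 15.75
tool_pos: [543.9, -271.8, 80.9]
tcp_rot: [-168.6, -0.0, 101.8]
ft_force: [1.2, -0.4, 0.1]
finger_gap: 11.4
grip_force: 39.3
```

```bash
cat >> h.py <<'E'
CC=np.array([544.3,-271.5]);CY=11.7
def incounter(W):
    W=np.atleast_2d(W);d=W[:,:2]-CC;c,s_=np.cos(np.radians(CY)),np.sin(np.radians(CY))
    return np.c_[d[:,0]*c+d[:,1]*s_,-d[:,0]*s_+d[:,1]*c,W[:,2]]
def report(r):
    S=r.sense();p,rt=S["tool_pos"],S["tcp_rot"]
    print("t",S["time"],p.round(2),rt.round(2),S["ft_force"].round(2),"gap",round(S["finger_gap"],1),"grip",S["grip_force"])
    print("tipbot, tab, tail in counter",incounter(cover_pts(p,rt,[[60,0,0],[60,0,2],[-50,0,2.5]],0)).round(2).tolist())
E
python3 -c "
from h import *
from bench import r
report(r)"
```

```text
t 15.75 [ 543.93 -271.83   80.85] [-1.6855e+02 -1.0000e-02  1.0179e+02] [ 1.25 -0.42  0.12] gap 11.4 grip 39.29631471633911
tipbot, tab, tail in counter [[50.59, 0.23, 70.83], [50.99, 0.23, 72.79], [-56.72, 0.06, 95.11]]
```

Call:
step_arm(
  targets=[
    [[-3,-1,-10,0,0,0],[-3,-1,-20,0,0,0],[-3,-1,-28,0,0,0],[-3,-1,-33,0,0,0],[-3,-1,-36,0,0,0],[-3,-1,-38,0,0,0],[-3,-1,-38,0,0,0],[-3,-1,-38,0,0,0]],
  ],
)

```text
time: 16.42
tool_pos: [540.9, -273.6, 42.1]
tcp_rot: [-168.6, 0.0, 101.7]
ft_force: [0.5, 0.2, -0.4]
finger_gap: 11.2
grip_force: 39.3
```

```bash
python3 -c "
from h import *
from bench import r
report(r)"
```

```text
t 16.4167 [ 540.92 -273.58   42.14] [-1.6856e+02  1.0000e-02  1.0174e+02] [ 0.51  0.15 -0.36] gap 11.2 grip 39.305110573768616
tipbot, tab, tail in counter [[47.29, -0.92, 32.12], [47.69, -0.92, 34.08], [-60.03, -0.99, 56.39]]
```

Call:
step_arm(
  targets=[
    [[0,0.6,-0.8,0,0,0],[2.5,1.1,-0.8,0,0,0],[5,1.6,-0.8,0,0,0],[7.5,2.1,-0.8,0,0,0],[7.5,2.1,-0.8,0,0,0]],
  ],
)

```text
time: 16.83
tool_pos: [549.0, -271.4, 41.4]
tcp_rot: [-168.6, 0.0, 101.8]
ft_force: [0.5, -0.6, -0.0]
finger_gap: 11.3
grip_force: 39.3
```

Call:
step_arm(
  targets=[
    [[1.5,0.3,0,0,0,0],[3,0.6,0,0,0,0],[3,0.6,0,0,0,0]],
  ],
)

```text
time: 17.08
tool_pos: [551.6, -270.7, 41.2]
tcp_rot: [-168.6, 0.0, 101.7]
ft_force: [-0.3, 0.7, -1.0]
finger_gap: 11.2
grip_force: 39.3
```

```bash
python3 -c "
from h import *
from bench import r
report(r)"
```

```text
t 17.0833 [ 551.58 -270.75   41.21] [-168.56    0.    101.74] [-0.29  0.69 -1.04] gap 11.2 grip 39.30525362491608
tipbot, tab, tail in counter [[58.31, -0.3, 31.19], [58.71, -0.3, 33.15], [-49.01, -0.38, 55.45]]
```

Call:
step_arm(
  targets=[
    [[1,0.2,0,0,0,0],[2,0.4,0,0,0,0],[2.5,0.5,0,0,0,0],[2.5,0.5,0,0,0,0]],
  ],
)

```text
time: 17.42
tool_pos: [553.9, -270.3, 41.2]
tcp_rot: [-168.6, 0.0, 101.7]
ft_force: [-0.0, 0.8, -1.4]
finger_gap: 10.8
grip_force: 39.3
```

```bash
python3 -c "
from h import *
from bench import r
report(r)"
```

```text
t 17.4167 [ 553.91 -270.3    41.22] [-168.56    0.    101.74] [-0.    0.75 -1.42] gap 10.8 grip 39.304956793785095
tipbot, tab, tail in counter [[60.68, -0.34, 31.2], [61.08, -0.34, 33.16], [-46.64, -0.41, 55.47]]
```

Call:
step_arm(
  targets=[
    [[0,0,-1,0.003,-0.016,0],[0,0,-2.2,0.007,-0.033,0],[0,0,-3.3,0.01,-0.049,0],[0,0,-3.3,0.01,-0.049,0],[0,0,-3.3,0.01,-0.049,0]],
  ],
)

```text
time: 17.83
tool_pos: [553.5, -270.5, 38.2]
tcp_rot: [-171.4, 0.0, 101.7]
ft_force: [-0.7, 0.3, -0.1]
finger_gap: 11.1
grip_force: 39.3
```

```bash
python3 -c "
from h import *
from bench import r
report(r)"
```

```text
t 17.8333 [ 553.5  -270.53   38.19] [-1.7145e+02  2.0000e-02  1.0171e+02] [-0.7   0.26 -0.09] gap 11.1 grip 39.33937668800354
tipbot, tab, tail in counter [[60.68, -0.52, 30.76], [60.97, -0.52, 32.73], [-47.73, -0.52, 49.59]]
```

Call:
step_arm(
  targets=[
    [[0,0,-0.7,0.002,-0.01,0],[0,0,-1.3,0.004,-0.02,0],[0,0,-1.3,0.004,-0.02,0],[0,0,-1.3,0.004,-0.02,0]],
  ],
)

```text
time: 18.17
tool_pos: [554.0, -270.7, 38.1]
tcp_rot: [-172.6, 0.1, 101.7]
ft_force: [-2.5, 1.2, 9.1]
finger_gap: 11.3
grip_force: 41.3
```

Call:
step_arm(
  targets=[
    [[0,0,0,0,0,0],[0,0,0,0,0,0],[0,0,0,0,0,0],[0,0,0,0,0,0],[0,0,0,0,0,0],[0,0,0,0,0,0]],
  ],
  fingers=0.3,
)

```text
time: 18.67
tool_pos: [553.7, -270.2, 36.3]
tcp_rot: [-172.6, 0.0, 101.7]
ft_force: [-0.2, 0.1, 0.2]
finger_gap: 30.4
grip_force: 0.0
```

Call:
step_arm(
  targets=[
    [[1.3,0.3,10,0,0,0],[3.9,0.8,30,0,0,0],[7.8,1.6,60,0,0,0],[11.4,2.4,90,0,0,0],[11.4,2.4,90,0,0,0],[11.4,2.4,90,0,0,0]],
  ],
)

```text
time: 19.17
tool_pos: [567.5, -268.9, 130.6]
tcp_rot: [-172.9, 0.3, 101.8]
ft_force: [-0.8, -0.1, 0.1]
finger_gap: 29.8
grip_force: 0.0
```

```bash
cat > chk.py <<'E'
from h import *
from bench import r,vision
s=vision.snapshot("scene"); S=r.sense(); print(S["time"],S["tool_pos"],S["ft_force"])
g=cv2.cvtColor(s["img"],cv2.COLOR_BGR2GRAY).astype(np.float32)
cv2.imwrite("pics/chk%d.png"%(S["time"]*100),s["img"])
samp=lambda P:(lambda q:cv2.remap(g,q[:,0].reshape(1,-1),q[:,1].reshape(1,-1),cv2.INTER_LINEAR)[0].round().astype(int))(proj(s,P).astype(np.float32))
zs=np.arange(26,64,2)  # vertical line at tail edge, counter x=-48, several y
print(zs)
for y in(-30,-20,20,30): print(y,samp(place(CC,CY,[[-48,y,z] for z in zs])))
xs=np.arange(-80,60,4); print(xs)
for y in(-45,-30,-20): print(y,samp(place(CC,CY,[[x,y,35] for x in xs])))
E
python3 chk.py
```

```text
19.2167 [ 566.13579396 -268.24459542  128.28383506] [ 0.2085692  -0.4709203  -0.11485127]
[26 28 30 32 34 36 38 40 42 44 46 48 50 52 54 56 58 60 62]
-30 [ 98 101 103 104  92  79  64  65  67  69  66  66  70  85  95 100  99  97
  96]
-20 [102 102 103 105  99  84  65  55  56  57  59  61  67  79  91  98  98  97
  99]
20 [ 73  68  69  78  79  74  63  64  65  66  66  67  71  86  95 100 100  97
  96]
30 [102 103 104 102  96  81  73  69  69  68  67  68  70  80  95 102  98  88
  78]
[-80 -76 -72 -68 -64 -60 -56 -52 -48 -44 -40 -36 -32 -28 -24 -20 -16 -12
  -8  -4   0   4   8  12  16  20  24  28  32  36  40  44  48  52  56]
-45 [ 74 101 114 117 102  99  96 101 102 100 101 103 100  99 101 101 100  99
 100 101 101  98  99 102 100 100 103 100 100 101 101  97 102 100  77]
-30 [ 71 101 102 103 103 104 101 104  86  64  67  69  92  97  99  98  99 101
  99  97  99  97  98  96  98  98  93  98  98  99  98  98  97  87  70]
-20 [ 73 102 103 103 102  99  97 107  91  67  64  67  86  99  96  97  97  97
  96  96  97  96  98  94  98  98  98  98  98  97  97  96  98  96  60]
```

The dark band under the free edge ends at a tail top of about z 51.5, so the cover rests tilted on the catch. Next I'll close the fingers, square the tool and move over the free plate.

Call:
step_arm(
  targets=[
    [[0,0,0,0,0,0],[-10,-2,0,0.013,-0.063,0],[-25,-5,0,0.026,-0.1265,0],[-42.4,-7.6,-5,0.026,-0.1265,0],[-42.4,-7.6,-25,0.026,-0.1265,0],[-42.4,-7.6,-45,0.026,-0.1265,0],[-42.4,-7.6,-60,0.026,-0.1265,0],[-42.4,-7.6,-68,0.026,-0.1265,0],[-42.4,-7.6,-68,0.026,-0.1265,0],[-42.4,-7.6,-68,0.026,-0.1265,0]],
  ],
  fingers=1,
)

```text
time: 20.05
tool_pos: [522.1, -275.1, 57.7]
tcp_rot: [-179.9, -0.1, 101.7]
ft_force: [-0.6, 0.3, 0.7]
finger_gap: -0.3
grip_force: 0.0
```

Call:
step_arm(
  targets=[
    [[0.5,0,-5,0,0,0],[1,0,-10,0,0,0],[1,0,-13,0,0,0],[1,0,-13,0,0,0]],
  ],
)

```text
time: 20.38
tool_pos: [523.6, -275.3, 45.0]
tcp_rot: [-180.0, 0.0, 101.7]
ft_force: [0.3, -0.3, -0.4]
finger_gap: -0.2
grip_force: 0.0
```

Call:
step_arm(
  targets=[
    [[0,0,-1,0,0,0],[0,0,-2,0,0,0],[0,0,-3,0,0,0],[0,0,-3,0,0,0]],
  ],
)

```text
time: 20.72
tool_pos: [523.8, -275.5, 42.5]
tcp_rot: [-180.0, 0.0, 101.7]
ft_force: [-0.4, 0.2, 0.0]
finger_gap: 0.2
grip_force: 0.0
```

Call:
step_arm(
  targets=[
    [[0,0,-1,0,0,0],[0,0,-2,0,0,0],[0,0,-3,0,0,0],[0,0,-3,0,0,0]],
  ],
)

```text
time: 21.05
tool_pos: [523.6, -275.5, 39.3]
tcp_rot: [-180.0, 0.0, 101.7]
ft_force: [0.4, -0.2, -0.4]
finger_gap: 0.1
grip_force: 0.0
```

Call:
step_arm(
  targets=[
    [[0,0,-0.7,0,0,0],[0,0,-1.4,0,0,0],[0,0,-2,0,0,0],[0,0,-2,0,0,0]],
  ],
)

```text
time: 21.38
tool_pos: [523.7, -275.5, 37.4]
tcp_rot: [-180.0, 0.0, 101.7]
ft_force: [0.0, -0.3, -0.0]
finger_gap: -0.2
grip_force: 0.0
```

Call:
step_arm(
  targets=[
    [[0,0,-0.7,0,0,0],[0,0,-1.4,0,0,0],[0,0,-2,0,0,0],[0,0,-2,0,0,0]],
  ],
)

```text
time: 21.72
tool_pos: [524.0, -275.7, 36.6]
tcp_rot: [180.0, 0.1, 101.7]
ft_force: [-2.8, 2.2, 8.8]
finger_gap: 0.2
grip_force: 3.6
```

Call:
step_arm(
  targets=[
    [[0,0,-0.7,0,0,0],[0,0,-1.4,0,0,0],[0,0,-2,0,0,0],[0,0,-2,0,0,0]],
  ],
)

```text
time: 22.05
tool_pos: [524.0, -275.7, 33.9]
tcp_rot: [180.0, 0.1, 101.7]
ft_force: [-0.5, 0.4, -0.2]
finger_gap: 0.2
grip_force: 0.0
```

Call:
step_arm(
  targets=[
    [[0,0,-0.7,0,0,0],[0,0,-1.4,0,0,0],[0,0,-2,0,0,0],[0,0,-2,0,0,0]],
  ],
)

```text
time: 22.38
tool_pos: [523.8, -275.6, 31.6]
tcp_rot: [-180.0, 0.0, 101.7]
ft_force: [-1.5, 0.3, 3.2]
finger_gap: 0.3
grip_force: 1.6
```

Call:
step_arm(
  targets=[
    [[0,0,-0.7,0,0,0],[0,0,-1.4,0,0,0],[0,0,-2,0,0,0],[0,0,-2,0,0,0]],
  ],
)

```text
time: 22.72
tool_pos: [523.7, -275.6, 29.6]
tcp_rot: [-180.0, 0.0, 101.7]
ft_force: [-2.3, 0.2, 4.1]
finger_gap: 0.4
grip_force: 2.3
```

Call:
step_arm(
  targets=[
    [[0,0,-0.7,0,0,0],[0,0,-1.4,0,0,0],[0,0,-2,0,0,0],[0,0,-2,0,0,0]],
  ],
)

```text
time: 23.05
tool_pos: [523.7, -275.4, 27.2]
tcp_rot: [-180.0, 0.0, 101.7]
ft_force: [0.1, -1.1, 0.4]
finger_gap: -0.3
grip_force: 0.3
```

Call:
step_arm(
  targets=[
    [[0,0,-0.7,0,0,0],[0,0,-1.4,0,0,0],[0,0,-1.4,0,0,0]],
  ],
)

```text
time: 23.3
tool_pos: [523.6, -275.4, 25.9]
tcp_rot: [-180.0, 0.0, 101.7]
ft_force: [0.1, 0.6, 0.4]
finger_gap: -0.1
grip_force: 0.3
```

Call:
step_arm(
  targets=[
    [[0,0,-0.7,0,0,0],[0,0,-1.4,0,0,0],[0,0,-1.4,0,0,0]],
  ],
)

```text
time: 23.55
tool_pos: [523.7, -275.4, 24.5]
tcp_rot: [-180.0, 0.0, 101.7]
ft_force: [-0.5, 0.1, -0.6]
finger_gap: -0.1
grip_force: 0.0
```

Call:
step_arm(
  targets=[
    [[0,0,-0.5,0,0,0],[0,0,-1,0,0,0],[0,0,-1,0,0,0]],
  ],
)

```text
time: 23.8
tool_pos: [523.7, -275.5, 23.6]
tcp_rot: [-180.0, 0.0, 101.7]
ft_force: [-0.5, 0.5, -0.5]
finger_gap: -0.3
grip_force: 0.0
```

Call:
step_arm(
  targets=[
    [[0,0,-0.5,0,0,0],[0,0,-1,0,0,0],[0,0,-1,0,0,0]],
  ],
)

```text
time: 24.05
tool_pos: [523.9, -275.5, 23.3]
tcp_rot: [-180.0, 0.0, 101.7]
ft_force: [-1.9, 1.5, 4.8]
finger_gap: -0.0
grip_force: 2.3
```

Call:
step_arm(
  targets=[
    [[0,0,-0.4,0,0,0],[0,0,-0.8,0,0,0],[0,0,-0.8,0,0,0]],
  ],
)

```text
time: 24.3
tool_pos: [523.9, -275.6, 23.2]
tcp_rot: [-180.0, 0.0, 101.7]
ft_force: [-5.3, 3.4, 11.8]
finger_gap: -0.1
grip_force: 5.8
```

```bash
python3 chk.py
```

```text
24.35 [ 523.91403016 -275.55820683   23.24088439] [-5.2404206   3.49649058 11.46593956]
[26 28 30 32 34 36 38 40 42 44 46 48 50 52 54 56 58 60 62]
-30 [101 102 103 103  87  81  88  96  99  98  97  98  99  97  96  98 101  98
  96]
-20 [102 102 102 101  96  83  87  93 100  98  98  98  94  91  91  96  98  99
  98]
20 [ 68  64  69  81  79  80  88  99 101  93  81  72  63  62  65  66  64  66
  68]
30 [95 84 70 66 66 69 70 71 70 69 69 67 67 68 69 67 65 71 92]
[-80 -76 -72 -68 -64 -60 -56 -52 -48 -44 -40 -36 -32 -28 -24 -20 -16 -12
  -8  -4   0   4   8  12  16  20  24  28  32  36  40  44  48  52  56]
-45 [ 73 100 112 118 101  99  98 100 102 101  99  99  99 102 101  98 100  99
 100 100 101 100 100 100 101  97 100 101  99  99  99 100 101 100  78]
-30 [ 77 101 103 104 100 103 101 102  78  94  98  96  99  99  98  96  99  98
  99  98  98  98  97  98  96  98  99  98  98  98  97  99  98  92  72]
-20 [ 70  98 101 101 101 100 101 101  89  93  98  96  97 102  99  95  97  94
  98  96  98 101  89  87  89  91  94  98 100  98  97  99  97  99  65]
```

The plate now stops hard at TCP z 23.2 and the dark gap under its edge has gone, so it is home. I'll press slightly firmer, then withdraw and check.

Call:
step_arm(
  targets=[
    [[0,0,-0.6,0,0,0],[0,0,-0.6,0,0,0],[0,0,-0.6,0,0,0]],
  ],
)

```text
time: 24.6
tool_pos: [523.9, -275.6, 23.2]
tcp_rot: [-180.0, 0.0, 101.7]
ft_force: [-7.2, 4.1, 16.1]
finger_gap: -0.0
grip_force: 8.2
```

Call:
step_arm(
  targets=[
    [[0,0,6,0,0,0],[0,0,20,0,0,0],[0,0,50,0,0,0],[0,0,90,0,0,0],[0,0,130,0,0,0],[20,40,160,0,0,0],[0,80,160,0,0,0],[-20,120,160,0,0,0],[-40,160,160,0,0,0],[-60,200,160,0,0,0],[-80,240,160,0,0,0],[-80,240,160,0,0,0]],
  ],
)

```text
time: 25.6
tool_pos: [442.1, -32.5, 182.1]
tcp_rot: [180.0, -0.0, 101.8]
ft_force: [0.5, 0.1, -0.7]
finger_gap: 0.0
grip_force: 0.0
```

```bash
python3 chk.py
python3 - <<'E'
from h import *
from bench import vision
s=vision.snapshot("scene"); im=s["img"].astype(int); m=((im[...,0]-im[...,2])>45).astype(np.uint8); n,l,st,c=cv2.connectedComponentsWithStats(m)
print([(c[i].round(1).tolist(),onz(s,c[i],9)[0].round().tolist()) for i in range(1,n) if st[i,4]>15])
o=cv2.imread("pics/scene0.png")  # bottles etc unmoved?
d=cv2.absdiff(o,s["img"]).max(2)
for nm,P,hh,w in(("gap",[503,-138],98,17),("front",[417,-269],110,17),("stop",[655,-125],34,17),("flac",[698,-207],112,25)):
    q=proj(s,[[*P,0],[*P,hh]]); x0=int(q[:,0].min()-w/2);x1=int(q[:,0].max()+w/2);y0=int(q[:,1].min());y1=int(q[:,1].max()); print(nm,(d[y0:y1,x0:x1]>40).mean().round(3))
t=vision.snapshot("top"); g=cv2.cvtColor(t["img"],cv2.COLOR_BGR2GRAY)
g=g.astype(np.float32)
xs=np.arange(-60,70,3);print(xs)
for y in(-28,0,28):
    q=proj(t,place(CC,CY,[[x,y,35] for x in xs])).astype(np.float32); print(y,cv2.remap(g,q[:,0].reshape(1,-1),q[:,1].reshape(1,-1),cv2.INTER_LINEAR)[0].round().astype(int))
E
```

```text
25.65 [441.44649721 -30.57486842 182.10685185] [1.24436662 2.07120361 0.07615663]
[26 28 30 32 34 36 38 40 42 44 46 48 50 52 54 56 58 60 62]
-30 [ 99  98  99 104  87  79  82  92  96  96  97  97  98  98  98  97  99  97
  96]
-20 [ 97  98 100 101  96  83  85  91  99  98  98 100  94  91  90  93  96  97
  96]
20 [68 63 67 82 80 80 86 95 97 95 97 97 96 98 99 98 94 95 98]
30 [ 97 100 102 100  93  80  88  93  85  83  82  78  81  87  96 100 102 102
 101]
[-80 -76 -72 -68 -64 -60 -56 -52 -48 -44 -40 -36 -32 -28 -24 -20 -16 -12
  -8  -4   0   4   8  12  16  20  24  28  32  36  40  44  48  52  56]
-45 [ 71  98 112 112 101  97  97  97  99 101  99  99 101  97 101  99  97 100
  99  96  93  99  97  98  99  99 100 100  96  97 101  99 101  99  78]
-30 [ 74 101 101  99  99 101  99 101  78  88  98  97  96  97  96  98  96  99
  96  97  94  96  95  96  95  95  95  96  97  95  98  97  96  91  69]
-20 [ 69 100 100  99  99 100 102 103  89  92  97  92  94 103  95  97  98  94
  95  95  97  99  89  87  89  89  94  99  98  96  95  95  96  97  62]
[([265.8, 231.0], [441.0, -100.0, 9.0])]
gap 0.0
front 0.0
stop 0.0
flac 0.0
[-60 -57 -54 -51 -48 -45 -42 -39 -36 -33 -30 -27 -24 -21 -18 -15 -12  -9
  -6  -3   0   3   6   9  12  15  18  21  24  27  30  33  36  39  42  45
  48  51  54  57  60  63  66  69]
-28 [81 79 80 78 56 81 84 84 84 84 83 83 84 83 83 83 83 83 83 83 83 82 83 82
 82 82 82 82 82 82 82 81 81 82 82 81 81 89 51 80 80 80 79 79]
0 [ 87  79 115 120 101  85  83  85  89  91  81  81  82  82  82  83  82  82
  82  82  82  79  45  54  82  82  81  71  80  81  81  81  81  81  80  81
  81  72  54  77  80  79  63  70]
28 [81 81 81 77 56 80 83 82 82 83 82 82 82 82 81 81 81 81 81 81 81 80 53 46
 46 47 79 80 81 80 80 80 80 80 80 80 80 82 52 78 78 79 77 78]
```

Run:
```python
from h import *
from bench import vision,r
t=vision.snapshot("top"); o=cv2.imread("pics/top0.png")
xs=np.arange(-76,-36,2);print(xs)
for im in(o,t["img"]):
    g=cv2.cvtColor(im,cv2.COLOR_BGR2GRAY).astype(np.float32)
    for y in(-6,6):
        q=proj(t,place(CC,CY,[[x,y,47] for x in xs])).astype(np.float32); print(y,cv2.remap(g,q[:,0].reshape(1,-1),q[:,1].reshape(1,-1),cv2.INTER_LINEAR)[0].round().astype(int))
```

```text
[-76 -74 -72 -70 -68 -66 -64 -62 -60 -58 -56 -54 -52 -50 -48 -46 -44 -42
 -40 -38]
-6 [ 72  85 109  85  83  79 106  74  99  82 104 119 121 109  90  82  75  61
  62  67]
6 [ 69  71 110  85 105  78 100  78  92  83 100 117 119 109  87  82  81  81
  81  80]
-6 [ 73  86 111  87  84  81 108  76 101  84 106 122 123 111  92  84  83  83
  83 100]
6 [ 70  72 112  87 106  79 102  79  93  85 101 118 122 111  87  84  83  83
  80  87]
```

The catch is in the same place as at the start, so it is fully sprung out over the edge. I'm handing in.

```bash
python3 -c "
from bench import r
print(r.hand_in())"
```

```text
the job is handed in; nothing more can be done
None
```

I handed the job in at about 26 s of the 61 s allowed; the hand-in returned no verdict. My last camera checks showed the marker on the table, the cover lying flat and home with the catch sprung out over its edge, and the bottles, flacon and stopper unmoved.

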